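Close a broken panel on the joining stage to the preset gap

TASK

Get the broken wooden panel ready for its fill strip on the joining stage, touching things only with the fingertips and lifting nothing. Push the loose half sideways until it lies flat along the fence, and roll the knurled wheel under a fingertip so that the jaw pushes that half towards the fixed one until the jaw's pointer stands point to point with the gauge slide. Do not run past (the jaw cannot pull the piece back, it must still lie against the jaw at the end), and leave the gauge slide and the things lying around where they are.

Things in the scene. Friction and masses are not known exactly. Their poses are not given: they have to be found in the camera images.
- joining_stage: Fixed bench fixture: aluminium bed on rubber feet, bed top 16 mm above the worktop. Origin on the worktop below the bed; x points away from the robot across the bed (it spans x -87 to +77 mm), y to the left along the slide (bed y -175 to +155 mm), z up. The wheel's bearing, 75 mm high, stands at x -15 to +33, y -140 to -100 mm
- fence (a point): Point on the face of the steel fence, halfway along it, at bed level. The fence runs along the stage's y on the far side of the bed, face at x = +50 mm of the stage looking to -x, y -48 to +147 mm, 18 mm high
- fixed_half (a point): Foremost tip of the broken edge of the fixed half of the panel, at bed level; that half (80 mm wide, 15 mm thick) is strapped down left of here, stage x -30 to +50 mm, y 68 to 135 mm
- wheel_axle (a point): Middle of the knurled steel wheel, on its axis, 50 mm above the worktop, at x -29, y -120 mm in the stage's frame. The wheel is upright at the right front of the stage, in front of its bearing: radius 30 mm, 18 mm wide along its axis (the stage's x); its top, 80 mm above the worktop, stands free and can be stroked along y
- wheel (a joint): Angle of the knurled wheel, rad, 0 at the start, at most 3.78: grows when the top of the wheel is rolled to the stage's +y (left, towards the panel). A pinion drives the jaw's rack: 9 mm of jaw travel per rad, so 30 mm at the rim give 9 mm at the jaw. Light friction (about 1.5 N at the rim); it stays where it is left
- jaw (a joint): Travel of the sliding jaw in m, 0 at the start, at most 0.034; grows as the jaw moves to the stage's +y, closing on the panel
- jaw_face (a point): Middle of the jaw's cork-faced front, at bed level. The face is 78 mm wide across x (x -30 to +48 mm of the stage), 20 mm high, square to y and looks to +y; at the start it stands at y = -36 mm in the stage's frame
- jaw_pointer (a point): Tip of the jaw's pointer, a flat steel arm that reaches towards the robot over the tick scale and points to -x, 22 mm above the worktop; it travels with the jaw (30 mm behind its face in y)
- gauge_point (a point): Tip of the gauge slide, a dark steel block (14 mm wide, a screw on top) on the front edge of the bed, whose point looks to +x at the jaw pointer, at the same height and 1 to 2 mm from its path. It is preset 20 to 30 mm left (+y) of the pointer's start and marks where the pointer must stop; not to be moved
- panel_piece: Loose half of the panel: wood, 80 mm wide (x), 70 mm long (y), 15 mm thick, 80 g. Origin at the centre of its underside, on the bed; axes as the stage's, up to 0.08 rad off at the start. Its straight edge (y -35 mm) faces the jaw, 4 to 8 mm off; the broken edge (up to +35 mm) faces the fixed half. Slides easily (friction 0.3). Starts 12 to 22 mm short of the fence; on the fence its origin is at stage x +10 mm
- cork_pad: cork block 56 x 80 x 20 mm lying behind the stage, a bystander
- bone_folder: flat bone tool 22 x 140 x 9 mm lying left of the stage, a bystander
- eraser: eraser 23 x 50 x 13 mm left of the stage, a bystander
- dropper_bottle: dropper bottle, 37 mm wide, 108 mm tall, standing behind the stage to the left, a bystander

How it is judged:
By the outcome, as a careful person would: the job done as asked, in the order asked, and still so for the second after the job is handed in, with the robot touching nothing.
It also fails if it takes over 48 s, if anything falls off the work surface, if the arm or the gripper's body presses on something with over 40 N, if the wrist force passes 120 N, or if a joint passes its speed limit or range.

ROBOT

A 6-joint arm with a two-finger parallel gripper is mounted at the origin on a cart in front of the work surface, level with it; the furniture and walls round the work are solid. World frame = base frame: x ahead of the robot, y to its left, z up, the work surface at z = 0. Lengths are in m, angles in rad, forces in N, time in s.
With the tool pointing down it reaches from about 0.35 to 0.875 m from the base axis. Payload 4.2 kg.
Tool frame: the origin (TCP) lies at the very end of the fingers, on their centre line; the grasp point (between the pads) lies 19 mm behind it; z points along the fingers, y is the direction in which the jaws open and shut (so a half turn about z gives the same grasp; the last joint's range is limited). The gripper opens to 85 mm and grips with 20 to 120 N. Pads are 22 mm wide; open, the fingers measure 114 mm over their backs; the gripper's body (76 mm by 85 mm) begins 54 mm behind the grasp point. The pads swing forward as they close: fully open they stand 13 mm farther back than shut.
Start: joints at [-1.084, 0.385, 0.008, 0, -1.194, -0.259], TCP at [0.141, -0.609, 0.231] pointing down, gripper open.
Joint ranges: [-3.14, 3.14], [-1.21, 2.06], [-1.07, 1.41], [-3.16, 2.05], [-2.99, -0.16], [-3.1, 3.1]. Speed limits (rad/s): [2.79, 2.79, 3.14, 3.14, 3.14, 3.14].

INTERFACE

Orientations are given as a 3x3 rotation matrix whose columns are the frame's x, y, z axes.
In Python, from bench import bot gives the robot as it stands.
- The arm moves only by the shell command python3 -m crank 'ROWS'. ROWS is JSON, a list of rows, each a list of 7 numbers: the turn, a rotation vector about the tool's x, y, z in degrees, then the shift along the tool's x, y, z in mm, then the finger opening in mm, from 0 to 85.4. A call has 1 to 8 rows; each row is the pose to reach, as a shift and turn from the pose commanded when the call began, along the tool's axes at that moment; what a row does not reach only later rows make up. A row lasts 1/8 s, in which the tool goes at most 62.5 mm and 10.7 degrees, less where a joint would pass 70% of its speed; a pose out of reach is approached as far as the arm can. A call with a gripper value outside its range is refused whole. The fingers move at their own pace and stop on an object; the grip force is fixed at half the most. Time passes only in rows, so rows that repeat a pose let the fingers close. It gives the time, the measured TCP pose, the force and the opening at its end, in the units of the state.
- bot.get_state(): the state, without advancing time (a new reading comes with each control period).
- bot.camera(name): name is "side" or "top"; returns a dict with "color" (400x640x3 uint8, red, green, blue), "depth" (400x640 float32, m along the optical axis (not along the pixel's ray), 0 where there is no reading), "fx", "fy", "cx", "cy" (pixels), "k1" (the pictures are not rectified: a ray, as slopes to the right and down, at radius r is drawn at 1 + k1 r^2 times it, then the intrinsics apply), "R" (3x3) and "t" (3): a world point X has camera coordinates R X + t. Camera axes: x right, y down, z forward; pixel columns grow to the right and rows downward; lengths in m; the calibration is good to about 2 mm. A picture is of the moment at which its call begins.
- bot.job_done(): hands the job in, once; it reports no verdict.
The state is a dict: "t": time; "joint_positions": joint angles; "joint_vel": joint speeds; "joint_efforts": joint torques, N m; "position": TCP position; "orientation": TCP orientation; "contact_force": force on the tool from outside, world axes, zero at the start; "wrist_torque": the same for the moment, N m; "width": opening from 0.0 (shut) to 1.0 (fully open).
Only numpy, scipy, OpenCV 4.12 (cv2) and the standard library are available. Lean on these libraries where they do the work, as an engineer would, in place of code of your own. Each camera call takes 0.05 s, during which the arm holds its last target. There are 200 camera calls.

## Working session

There is one attempt and no reset: what is moved stays moved. The work goes in short steps, Python scripts to look and compute and a shell command to move; the robot and the scene stay as the last step left them, time stands still between calls to the robot, and variables do not carry over. Pictures are saved under pics/ and viewed, about 8 in all and at most 12, crops included, and the job is handed in when it is done.

```bash
ls; mkdir -p pics; cat > h.py <<'E'
import numpy as np, cv2
from bench import bot
def shot(n,f=None):
    c=bot.camera(n)
    if f: cv2.imwrite('pics/'+f,c['color'][:,:,::-1])
    return c
def ray(c,u,v):
    K=np.array([[c['fx'],0,c['cx']],[0,c['fy'],c['cy']],[0,0,1]])
    p=cv2.undistortPoints(np.array([[[u,v]]],float),K,np.array([c['k1'],0,0,0,0.]))[0,0]
    R=np.array(c['R']);t=np.array(c['t'])
    return -R.T@t, R.T@np.array([p[0],p[1],1])
def onz(c,u,v,z):
    o,d=ray(c,u,v); return o+d*(z-o[2])/d[2]
def proj(c,X):
    R=np.array(c['R']);t=np.array(c['t']);q=R@np.array(X)+t;a=q[:2]/q[2];a=a*(1+c['k1']*(a@a))
    return np.array([c['fx']*a[0]+c['cx'],c['fy']*a[1]+c['cy']])
E
python3 - <<'E'
from h import *
for n in('top','side'):
    c=shot(n,n+'0.png'); print(n,c['fx'],c['k1'],-np.array(c['R']).T@c['t'],np.array(c['R'])[2])
s=bot.get_state();print(s['t'],s['position'],s['orientation'],s['width'])
E
```

```text
pics
top 398.76258163030684 -0.08291175845317957 [0.40310946 0.19515803 0.97033649] [ 0.18309013  0.01357796 -0.98300236]
side 454.1987846033836 -0.026484161447810396 [0.49805123 0.91085607 0.59728794] [ 0.09976348 -0.78344921 -0.61339594]
0.1 [ 0.14104458 -0.60834113  0.23033358] [[-9.74196234e-01 -2.25701948e-01 -5.72662204e-04]
 [-2.25702640e-01  9.74194354e-01  1.91821201e-03]
 [ 1.24940097e-04  1.99796629e-03 -9.99997996e-01]] 0.9999791311227465
```

View pics/top0.png

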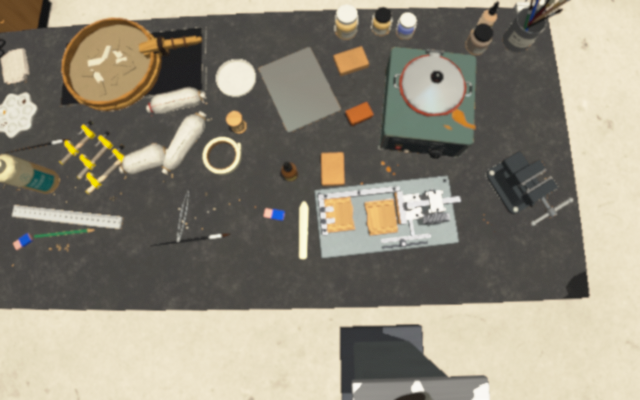

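View pics/side0.png

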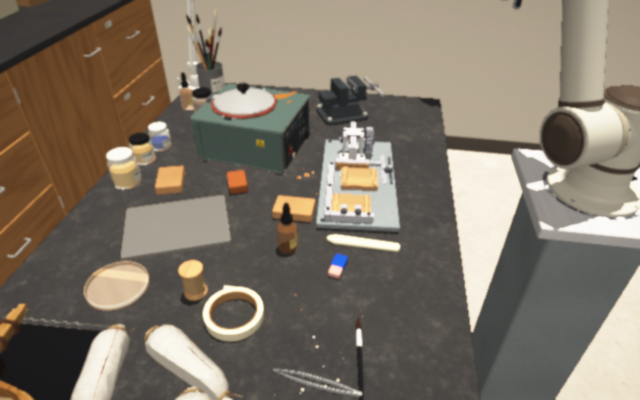

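The top view shows the stage at about u 316-458, v 178-256, with the fixed half at (341,214), the loose half at (382,216) and the wheel near (432,213). The side view shows it at u 320-398, v 125-228. I'll enlarge both.

```bash
python3 - <<'E'
from h import *
a=cv2.imread('pics/top0.png')[172:262,310:465]; b=cv2.imread('pics/side0.png')[115:235,310:410]
cv2.imwrite('pics/c0.png',cv2.resize(a,None,fx=5,fy=5,interpolation=cv2.INTER_CUBIC))
cv2.imwrite('pics/c1.png',cv2.resize(b,None,fx=5,fy=5,interpolation=cv2.INTER_CUBIC))
E
```

```text
(no output)
```

View pics/c0.png

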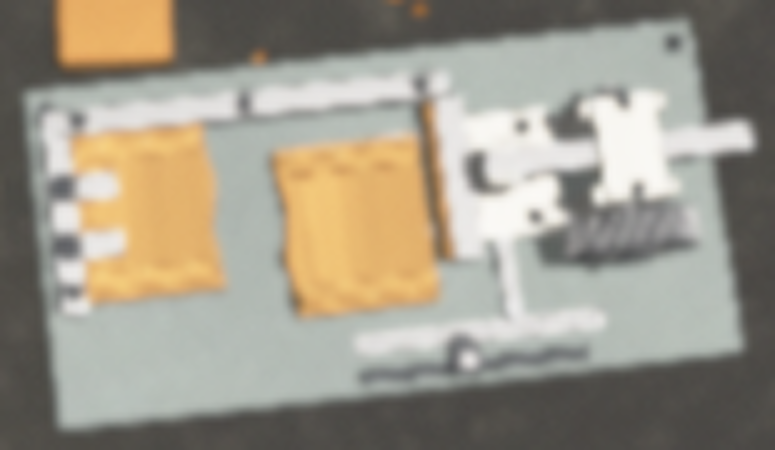

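View pics/c1.png

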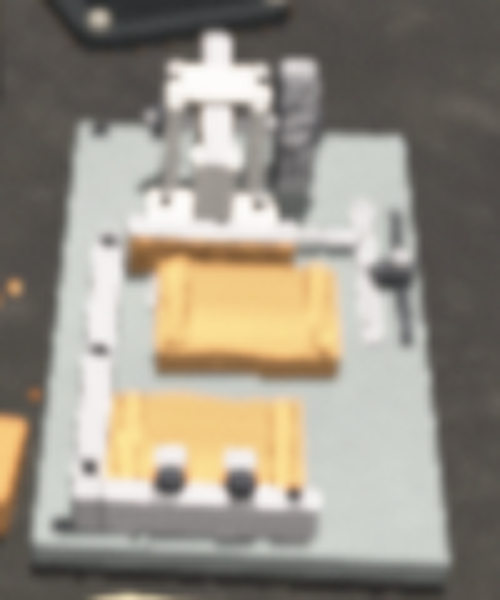

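The crops show the bed corners (top crop) at (24,92), (690,18), (742,350) and (60,430). The loose half lies between the jaw and the fixed half, the pointer comes down to about (512,318), and the gauge screw is at about (465,357).

```bash
cat >> h.py <<'E'
def rect(c,S,z,box=(-110,60,-80,150),s=8):
    # stage-plane rectified picture: x mm down->up, y mm left; box xmin,xmax,ymin,ymax
    x0,x1,y0,y1=box
    xs=np.arange(x1,x0,-1/s);ys=np.arange(y1,y0,-1/s)
    Y,X=np.meshgrid(ys,xs)
    th,ox,oy=S;P=np.stack([ox+(np.cos(th)*X-np.sin(th)*Y)/1e3,oy+(np.sin(th)*X+np.cos(th)*Y)/1e3,np.full(X.shape,z)],-1)
    q=P@np.array(c['R']).T+np.array(c['t']);a=q[...,:2]/q[...,2:];a=a*(1+c['k1']*(a**2).sum(-1,keepdims=True))
    return cv2.remap(c['color'][:,:,::-1].copy(),(c['fx']*a[...,0]+c['cx']).astype(np.float32),(c['fy']*a[...,1]+c['cy']).astype(np.float32),cv2.INTER_CUBIC)
def w2s(S,p):
    th,ox,oy=S;d=np.array(p)[:2]-[ox,oy];return 1e3*np.array([np.cos(th)*d[0]+np.sin(th)*d[1],-np.sin(th)*d[0]+np.cos(th)*d[1]])
def s2w(S,x,y):
    th,ox,oy=S;return np.array([ox+(np.cos(th)*x-np.sin(th)*y)/1e3,oy+(np.sin(th)*x+np.cos(th)*y)/1e3])
E
python3 - <<'E'
from h import *
from scipy.optimize import least_squares
mod=np.array([[77,155],[77,-175],[-87,-175],[-87,155]])
for n,off,px in(('top',(310,172),[(24,92),(690,18),(742,350),(60,430)]),('side',(310,115),[(32,550),(82,122),(400,132),(448,560)])):
    c=bot.camera(n)
    W=np.array([onz(c,off[0]+(u-2)/5,off[1]+(v-2)/5,.016) for u,v in px])
    f=lambda S:np.concatenate([s2w(S,*m)*1e3-w[:2]*1e3 for m,w in zip(mod,W)])
    r=least_squares(f,[0,.6,-.2],x_scale=[.1,.1,.1]);print(n,r.x,r.fun.round(1))
    # depth of bed
    u,v=proj(c,[*s2w(r.x,-60,100),.016]);
    for (x,y) in((-60,100),(-60,-50),(10,20),(-29,-120)):
        u,v=proj(c,[*s2w(r.x,x,y),.03]);d=c['depth'][int(round(v)),int(round(u))];o,dd=ray(c,round(u),round(v));print((o+dd*d).round(4))
    np.save(n+'S.npy',r.x)
E
```

```text
top [0.08561967 0.53808048 0.07580729] [-0.2  0.2 -0.4  0.6  0.  -1.   0.6  0.2]
[0.4708 0.1708 0.0163]
[0.4833 0.0199 0.0183]
[0.5469 0.0969 0.0267]
[ 0.5123 -0.0344  0.079 ]
side [0.09042106 0.53761504 0.07739349] [-0.3 -4.4  2.4 -0.  -0.4  3.2 -1.7  1.2]
[0.469  0.1536 0.0149]
[ 0.4819 -0.0026  0.0153]
[0.5465 0.0964 0.0274]
[ 0.5183 -0.0168  0.0469]
```

```bash
python3 - <<'E'
from h import *
S=np.load('topS.npy'); c=shot('top'); d=shot('side')
a=rect(c,S,.022,(-90,-20,-90,10),8)   # y: 10 left .. -90 right
b=rect(c,S,.031,(-45,60,-45,145),4)
e=rect(d,S,.022,(-90,-20,-90,10),8)
for im,s in((a,8),(e,8)):
    for k in range(0,100,10): cv2.line(im,(k*s,0),(k*s,12),(0,0,255),1)
    for k in range(0,70,10): cv2.line(im,(0,k*s),(12,k*s),(0,0,255),1)
for k in range(5,190,10): cv2.line(b,(k*4,0),(k*4,8),(0,0,255),1)
cv2.imwrite('pics/r0.png',a);cv2.imwrite('pics/r1.png',b)
hsv=cv2.cvtColor(rect(c,S,.031,(-45,60,-45,64),4),cv2.COLOR_BGR2HSV)
m=cv2.inRange(hsv,(8,90,120),(28,255,255));m=cv2.morphologyEx(m,cv2.MORPH_OPEN,np.ones((9,9)))
m[:, int((64+32)*4):]=0
cs,_=cv2.findContours(m,0,1);k=max(cs,key=cv2.contourArea);r=cv2.minAreaRect(k)
print('piece rect y',64-r[0][0]/4,'x',60-r[0][1]/4,np.array(r[1])/4,r[2])
bx=cv2.boxPoints(r)/4;print(np.c_[60-bx[:,1],64-bx[:,0]].round(1), s2w(S,-29,-120))
E
```

```text
piece rect y 4.25 x -6.75 [76. 72.] 90.0
[[ 31.2  40.2]
 [ 31.2 -31.8]
 [-44.8 -31.8]
 [-44.8  40.2]] [ 0.51944852 -0.04623308]
```

View pics/r0.png

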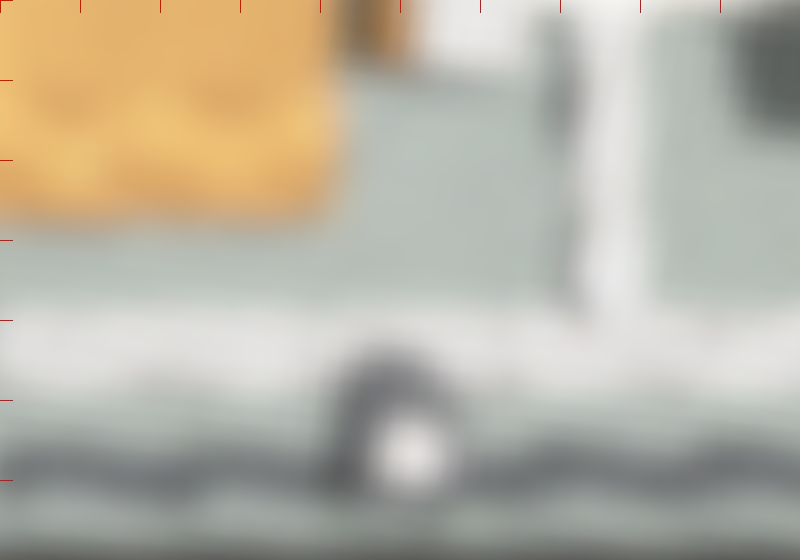

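View pics/r1.png

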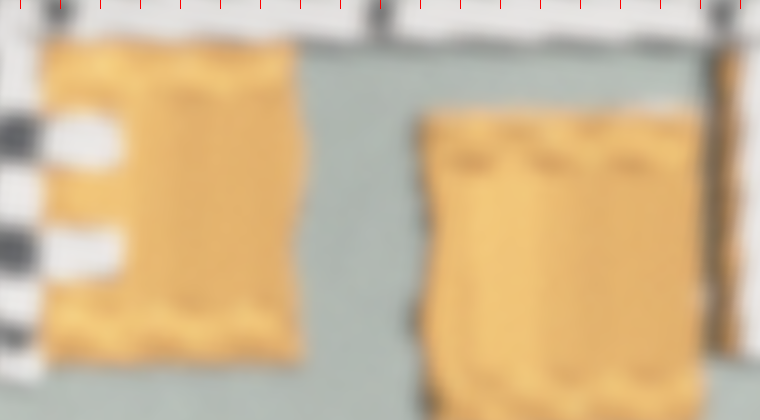

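The pointer centre is at r0 column 613 (stage y -66.6) and the gauge tip at about column 390-400 (y about -39), so the jaw has roughly 27 mm to go. The loose half's far edge is at x=33, 17 mm short of the fence, and its straight edge at y -31. I'll push it first, with the fingers shut.

```bash
cat > go.py <<'E'
import sys
from h import *
S=np.load('topS.npy')
s=bot.get_state();R=np.array(s['orientation']);p=np.array(s['position'])
print('t',s['t'],'stage',w2s(S,p).round(1),'z',(p[2]*1e3).round(1),'F',np.round(s['contact_force'],1),'w',round(s['width'],3))
ts=np.array([np.cos(S[0]),np.sin(S[0])]);print('yaw err deg',np.degrees(np.arctan2(R[0,0]*-ts[1]+R[1,0]*ts[0],-(R[:2,0]@ts))).round(2))
v=list(map(float,sys.argv[1:]))
for i in range(0,len(v),3):
    q=np.array([*s2w(S,v[i],v[i+1]),v[i+2]/1e3]);print(v[i:i+3],'tool shift',(R.T@(q-p)*1e3).round(1))
E
python3 go.py -75 5 120 -75 5 21
```

```text
t 0.3 stage [-454. -648.] z 230.9 F [-0.4 -0.5  0.1] w 1.002
yaw err deg -8.14
[-75.0, 5.0, 120.0] tool shift [-467.7  592.7  111.4]
[-75.0, 5.0, 21.0] tool shift [-467.7  592.6  210.4]
```

```bash
python3 -m crank '[[0,0,2,-30,40,0,0],[0,0,4,-60,80,0,0],[0,0,6,-90,120,0,0],[0,0,8.1,-125,160,0,0],[0,0,8.1,-160,205,0,0],[0,0,8.1,-198,250,0,0],[0,0,8.1,-235,298,0,0],[0,0,8.1,-235,298,0,0]]'; python3 go.py -75 5 120 -75 5 21
```

```text
t: 1.3
position: [0.3043, -0.2625, 0.2318]
orientation: [[-0.996, -0.094, 0.002], [-0.094, 0.996, -0.0], [-0.002, -0.0, -1.0]]
contact_force: [0.5, -0.1, -0.2]
width: 0.005
t 1.3 stage [-261.8 -317.1] z 231.8 F [ 0.5 -0.1 -0.2] w 0.005
yaw err deg -0.5
[-75.0, 5.0, 120.0] tool shift [-189.4  320.5  112.1]
[-75.0, 5.0, 21.0] tool shift [-189.3  320.5  211.1]
```

```bash
python3 -m crank '[[0,0,0,-30,50,0,0],[0,0,0,-60,100,20,0],[0,0,0,-90,150,40,0],[0,0,0,-120,200,60,0],[0,0,0,-150,250,80,0],[0,0,0.4,-178,300,105,0],[0,0,0.4,-189,320.5,150,0],[0,0,0.4,-189,320.5,180,0]]'; python3 go.py -75 5 21 -60 5 21 -43 5 21
```

```text
t: 2.3
position: [0.4642, 0.0708, 0.0494]
orientation: [[-0.997, -0.08, -0.001], [-0.08, 0.997, -0.001], [0.001, -0.0, -1.0]]
contact_force: [0.1, -0.1, 1.0]
width: -0.001
t 2.3 stage [-74.    1.3] z 49.4 F [ 0.1 -0.1  1. ] w -0.001
yaw err deg 0.3
[-75.0, 5.0, 21.0] tool shift [ 1.   3.7 28.4]
[-60.0, 5.0, 21.0] tool shift [-14.    3.8  28.4]
[-43.0, 5.0, 21.0] tool shift [-31.    3.9  28.4]
```

```bash
python3 -m crank '[[0,0,0,-12,4,0,0],[0,0,0,-12,4,14,0],[0,0,0,-12,4,26,0],[0,0,0,-12,4,26,0]]'; python3 go.py -55 5 23  -43 5 23 -40 5 23
```

```text
t: 2.8
position: [0.4745, 0.0745, 0.0248]
orientation: [[-0.997, -0.079, -0.001], [-0.079, 0.997, -0.001], [0.001, -0.0, -1.0]]
contact_force: [0.2, 0.3, -0.0]
width: -0.001
t 2.8 stage [-63.5   4.1] z 24.8 F [ 0.2  0.3 -0. ] w -0.001
yaw err deg 0.4
[-55.0, 5.0, 23.0] tool shift [-8.5  1.   1.8]
[-43.0, 5.0, 23.0] tool shift [-20.5   1.    1.8]
[-40.0, 5.0, 23.0] tool shift [-23.5   1.1   1.8]
```

```bash
python3 -m crank '[[0,0,-0.4,-3,1,1,0],[0,0,-0.4,-6,1,1,0],[0,0,-0.4,-9,1,1,0],[0,0,-0.4,-12,1,1,0],[0,0,-0.4,-14.5,1,1,0],[0,0,-0.4,-17,1,1,0],[0,0,-0.4,-19.5,1,1,0],[0,0,-0.4,-19.5,1,1,0]]'; python3 go.py -41 5 23
```

```text
t: 3.8
position: [0.4947, 0.0777, 0.0243]
orientation: [[-0.996, -0.086, 0.0], [-0.086, 0.996, 0.0], [-0.0, 0.0, -1.0]]
contact_force: [-0.4, 0.0, 0.8]
width: -0.001
t 3.8 stage [-43.    5.6] z 24.3 F [-0.4  0.   0.8] w -0.001
yaw err deg -0.04
[-41.0, 5.0, 23.0] tool shift [-2.  -0.6  1.3]
```

```bash
python3 -m crank '[[0,0,0,-1,0,0,0],[0,0,0,-2,0,0,0],[0,0,0,-3,0,0,0],[0,0,0,-3,0,0,0]]'; python3 go.py -41 5 23
python3 - <<'E'
from h import *
S=np.load('topS.npy'); c=shot('top')
b=rect(c,S,.031,(-60,60,-45,145),4)
cv2.imwrite('pics/r2.png',b)
E
```

```text
t: 4.3
position: [0.4976, 0.078, 0.0243]
orientation: [[-0.996, -0.086, 0.0], [-0.086, 0.996, 0.0], [-0.0, 0.0, -1.0]]
contact_force: [-0.3, -0.1, -0.6]
width: -0.001
t 4.3 stage [-40.2   5.6] z 24.3 F [-0.3 -0.1 -0.6] w -0.001
yaw err deg -0.05
[-41.0, 5.0, 23.0] tool shift [ 0.8 -0.6  1.3]
```

View pics/r2.png

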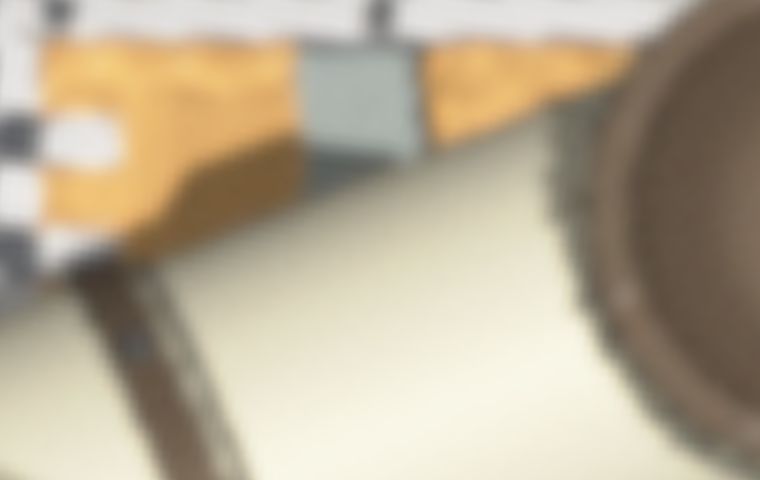

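With the arm partly in view, the piece's far edge (v≈45) now lines up with the fixed half's far edge (v≈43), so it's nearly at the fence. I'll press on until the force shows contact.

```bash
python3 -m crank '[[0,0,0,-0.7,0,0,0],[0,0,0,-1.4,0,0,0],[0,0,0,-2,0,0,0],[0,0,0,-2,0,0,0]]'; python3 go.py
```

```text
t: 4.85
position: [0.4983, 0.0777, 0.0241]
orientation: [[-0.996, -0.086, -0.002], [-0.086, 0.996, -0.001], [0.002, -0.001, -1.0]]
contact_force: [-2.9, -0.0, 1.6]
width: 0.002
t 4.85 stage [-39.5   5.3] z 24.1 F [-2.9 -0.   1.6] w 0.002
yaw err deg -0.03
```

```bash
python3 -m crank '[[0,0,0,-1,0,0,0],[0,0,0,-1.8,0,0,0],[0,0,0,-1.8,0,0,0]]';  python3 -m crank '[[0,0,0,3,0,0,0],[0,0,0,12,0,0,0],[0,0,0,20,0,-10,0],[0,0,0,20,0,-60,0],[0,0,0,20,0,-100,0],[0,0,0,20,0,-100,0]]'; python3 go.py -33 -130 100 -33 -130 79
```

```text
t: 5.22
position: [0.4984, 0.0773, 0.0237]
orientation: [[-0.996, -0.085, -0.006], [-0.085, 0.996, -0.002], [0.006, -0.001, -1.0]]
contact_force: [-8.1, 1.3, 3.6]
width: -0.0
t: 5.98
position: [0.4836, 0.0776, 0.1286]
orientation: [[-0.996, -0.087, 0.009], [-0.087, 0.996, 0.004], [-0.01, 0.003, -1.0]]
contact_force: [0.2, 0.0, -0.9]
width: -0.001
t 5.975 stage [-54.1   6.5] z 128.6 F [ 0.2  0.  -0.9] w -0.001
yaw err deg -0.09
[-33.0, -130.0, 100.0] tool shift [ -20.6 -136.6   28.3]
[-33.0, -130.0, 79.0] tool shift [ -20.4 -136.7   49.3]
```

```bash
python3 -m crank '[[0,0,0,-7,-45,0,0],[0,0,0,-14,-92,0,0],[0,0,0,-20,-137,10,0],[0,0,0,-20,-137,28,0],[0,0,0,-20,-137,28,0]]'; python3 go.py -32 -131 79
python3 - <<'E'
from h import *
S=np.load('topS.npy'); c=shot('top')
cv2.imwrite('pics/r3.png',rect(c,S,.031,(-100,60,-100,90),4))
E
```

```text
t: 6.6
position: [0.5114, -0.059, 0.0947]
orientation: [[-0.996, -0.085, -0.004], [-0.085, 0.996, -0.0], [0.004, -0.0, -1.0]]
contact_force: [0.1, -0.3, 0.6]
width: -0.0
t 6.6 stage [ -38.1 -132. ] z 94.7 F [ 0.1 -0.3  0.6] w -0.0
yaw err deg 0.04
[-32.0, -131.0, 79.0] tool shift [-6.1  1.  15.7]
```

View pics/r3.png

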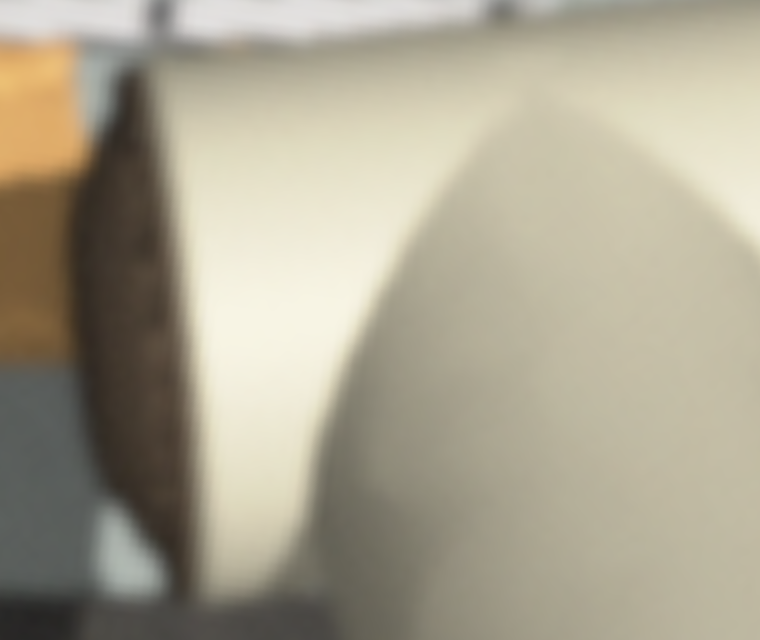

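The arm hides the stage from the top camera here, so I'll use the side camera during the strokes. Next, touch the wheel top.

```bash
python3 -m crank '[[0,0,0,-5,1,8,0],[0,0,0,-5,1,14,0],[0,0,0,-5,1,15,0],[0,0,0,-5,1,16.5,0],[0,0,0,-5,1,16.5,0]]'; python3 go.py -33 -110 79
```

```text
t: 7.28
position: [0.518, -0.0567, 0.0799]
orientation: [[-0.996, -0.086, 0.0], [-0.086, 0.996, 0.0], [-0.0, 0.0, -1.0]]
contact_force: [-0.1, 0.3, 0.2]
width: 0.0
t 7.275 stage [ -31.3 -130.3] z 79.9 F [-0.1  0.3  0.2] w 0.0
yaw err deg -0.05
[-33.0, -110.0, 79.0] tool shift [ 1.7 20.3  0.9]
```

```bash
python3 -m crank '[[0,0,0,1,0,1,0],[0,0,0,1,0,2.5,0],[0,0,0,1,0,2.5,0]]'; python3 go.py
```

```text
t: 7.65
position: [0.5181, -0.0572, 0.0793]
orientation: [[-0.996, -0.087, 0.003], [-0.087, 0.996, -0.001], [-0.003, -0.001, -1.0]]
contact_force: [-1.6, -1.5, 9.6]
width: -0.004
t 7.65 stage [ -31.3 -130.9] z 79.3 F [-1.6 -1.5  9.6] w -0.004
yaw err deg -0.1
```

```bash
python3 -m crank '[[0,0,0,0,3,0,0],[0,0,0,0,6,0,0],[0,0,0,0,9,0,0],[0,0,0,0,12,0,0],[0,0,0,0,15,0,0],[0,0,0,0,18,0,0],[0,0,0,0,21,0,0],[0,0,0,0,21,0,0]]'; python3 go.py
python3 - <<'E'
from h import *
S=np.load('topS.npy'); c=shot('side')
print(proj(c,[*s2w(S,0,-20),.03]))
im=c['color'][115:235,310:410,::-1]
cv2.imwrite('pics/s1.png',cv2.resize(im,None,fx=5,fy=5,interpolation=cv2.INTER_CUBIC))
E
```

```text
t: 8.65
position: [0.5163, -0.036, 0.0794]
orientation: [[-0.996, -0.087, 0.003], [-0.087, 0.996, -0.0], [-0.003, -0.001, -1.0]]
contact_force: [-2.0, 0.9, 10.5]
width: 0.003
t 8.65 stage [ -31.3 -109.5] z 79.4 F [-2.   0.9 10.5] w 0.003
yaw err deg -0.11
[355.75386174 169.11842748]
```

View pics/s1.png

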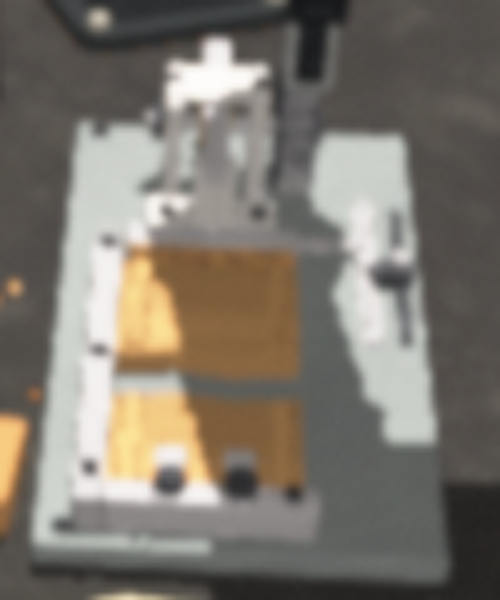

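The side view shows that the jaw has moved and meets the piece, which lies along the fence. The strokes grip without slip, so I'll do two more.

```bash
A='x'; python3 -m crank '[[0,0,0,0,0,-6,0],[0,0,0,0,-11,-6,0],[0,0,0,0,-21,-6,0],[0,0,0,0,-21,-3,0],[0,0,0,0,-21,0,0],[0,0,0,0,-21,0,0]]'; python3 go.py;  python3 -m crank '[[0,0,0,0,3,0,0],[0,0,0,0,6,0,0],[0,0,0,0,9,0,0],[0,0,0,0,12,0,0],[0,0,0,0,15,0,0],[0,0,0,0,18,0,0],[0,0,0,0,21,0,0],[0,0,0,0,21,0,0]]'; python3 go.py
python3 -m crank '[[0,0,0,0,0,-6,0],[0,0,0,0,-11,-6,0],[0,0,0,0,-21,-6,0],[0,0,0,0,-21,-3,0],[0,0,0,0,-21,0,0],[0,0,0,0,-21,0,0]]'; python3 go.py;  python3 -m crank '[[0,0,0,0,3,0,0],[0,0,0,0,6,0,0],[0,0,0,0,9,0,0],[0,0,0,0,12,0,0],[0,0,0,0,15,0,0],[0,0,0,0,18,0,0],[0,0,0,0,21,0,0],[0,0,0,0,21,0,0]]'; python3 go.py
```

```text
t: 9.45
position: [0.517, -0.0581, 0.0789]
orientation: [[-0.996, -0.087, -0.0], [-0.087, 0.996, -0.002], [0.001, -0.002, -1.0]]
contact_force: [-3.0, -4.8, 12.7]
width: -0.001
t 9.45 stage [ -32.5 -131.6] z 78.9 F [-3.  -4.8 12.7] w -0.001
yaw err deg -0.11
t: 10.45
position: [0.5152, -0.0361, 0.0793]
orientation: [[-0.996, -0.088, 0.0], [-0.088, 0.996, -0.001], [-0.0, -0.001, -1.0]]
contact_force: [-4.0, 0.2, 14.6]
width: -0.005
t 10.45 stage [ -32.3 -109.5] z 79.3 F [-4.   0.2 14.6] w -0.005
yaw err deg -0.12
t: 11.2
position: [0.517, -0.0581, 0.0789]
orientation: [[-0.996, -0.087, -0.0], [-0.087, 0.996, -0.002], [0.001, -0.002, -1.0]]
contact_force: [-3.7, -5.4, 12.4]
width: 0.001
t 11.2 stage [ -32.4 -131.6] z 78.9 F [-3.7 -5.4 12.4] w 0.001
yaw err deg -0.11
t: 12.2
position: [0.5153, -0.0361, 0.0793]
orientation: [[-0.996, -0.088, 0.001], [-0.088, 0.996, -0.001], [-0.001, -0.001, -1.0]]
contact_force: [-4.2, 0.5, 14.6]
width: -0.002
t 12.2 stage [ -32.2 -109.6] z 79.3 F [-4.2  0.5 14.6] w -0.002
yaw err deg -0.12
```

Now I'll clear the arm and measure from above.

```bash
python3 -m crank '[[0,0,0,0,0,-15,0],[0,0,0,0,0,-50,0],[0,0,0,10,-40,-60,0],[0,0,0,20,-95,-60,0],[0,0,0,30,-150,-60,0],[0,0,0,40,-200,-60,0],[0,0,0,40,-250,-60,0],[0,0,0,40,-250,-60,0]]'
python3 - <<'E'
from h import *
S=np.load('topS.npy'); c=shot('top','top1.png'); d=shot('side','side1.png')
a=rect(c,S,.022,(-80,-40,-80,0),10); e=rect(d,S,.022,(-80,-40,-80,0),10)
cv2.imwrite('pics/m1.png',cv2.resize(np.vstack([a,e]),None,fx=.75,fy=.75))
g=lambda im,x:cv2.cvtColor(im,cv2.COLOR_BGR2GRAY)[int((-40-x)*10)].astype(int)[::10]
print('top x-50 y0..-79',g(a,-50)); print('top -66',g(a,-66));print('top -70',g(a,-70))
print('side x-50',g(e,-50)); print('side -66',g(e,-66))
E
```

```text
t: 13.2
position: [0.4966, -0.2915, 0.1369]
orientation: [[-0.997, -0.082, -0.0], [-0.082, 0.997, -0.0], [0.0, -0.0, -1.0]]
contact_force: [-0.1, -0.3, 0.2]
width: -0.003
top x-50 y0..-79 [194 195 195 196 196 196 196 196 196 196 196 196 196 196 195 195 195 195
 194 195 195 196 197 197 197 196 196 196 196 196 196 196 195 195 194 191
 189 184 175 166 161 160 166 184 201 217 225 228 229 224 210 196 176 160
 143 128 118 108 103 100  99  99  98  98  98  98  98  98  98  98  97  97
  97  97  97  98  97  97  97  98]
top -66 [227 227 226 225 224 223 222 220 219 218 217 217 217 218 219 220 221 223
 225 227 228 229 230 229 229 227 226 224 221 218 213 205 195 182 171 161
 150 146 143 145 145 146 143 139 136 128 124 120 117 116 115 114 113 113
 113 114 115 115 116 115 116 116 115 115 115 115 115 114 114 113 113 113
 114 114 114 115 115 115 115 116]
top -70 [206 206 206 205 203 202 199 198 196 194 193 192 193 193 194 194 196 198
 201 204 206 208 208 208 207 204 203 200 194 189 176 164 150 135 126 119
 119 123 127 133 136 137 133 128 120 112 106 101  99  99 100 102 103 103
 103 104 103 104 105 105 105 104 104 104 104 104 104 103 103 104 104 104
 104 104 104 105 105 105 105 105]
side x-50 [210 210 210 210 210 210 210 209 209 209 209 209 209 209 209 209 209 209
 209 209 209 207 207 205 203 199 195 191 186 178 170 164 158 152 147 145
 144 146 149 155 161 170 179 186 192 197 202 203 203 199 192 184 176 164
 151 139 131 121 112 104 101  98  96  94  93  94  94  94  94  94  95  95
  95  95  95  95  95  95  94  94]
side -66 [228 229 229 229 229 229 229 229 230 230 230 230 230 230 229 228 228 227
 222 218 214 209 199 191 184 174 162 152 145 137 128 119 114 111 106 102
 100  99  98  97  97  97  97  97  98  99 100 102 104 105 107 109 110 111
 111 111 112 112 112 112 112 113 113 112 111 110 109 108 107 106 106 106
 106 106 107 108 109 110 111 111]
```

View pics/m1.png

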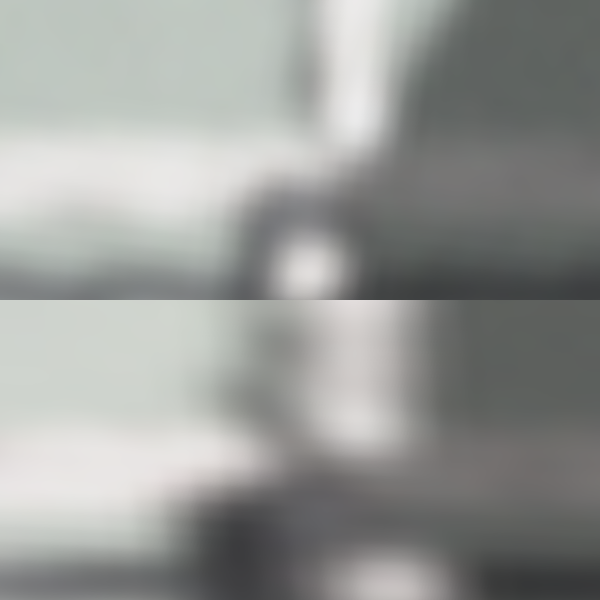

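In the top half the pointer is centred at column 352 (y≈-47) and the gauge tip and screw at about 300-307, which puts the true gauge y at about -39.3 after correcting for the screw's height. So about 19.6 mm is done and 7 mm is left. I'll add one stroke of about 6 mm, then re-measure.

```bash
python3 go.py -32 -131 90 -32 -131 77.5
```

```text
t 13.3 stage [ -72.7 -359.7] z 136.8 F [ 1.   1.2 -0.1] w -0.0
yaw err deg 0.04
[-32.0, -131.0, 90.0] tool shift [-40.6 228.7  47. ]
[-32.0, -131.0, 77.5] tool shift [-40.6 228.7  59.5]
```

```bash
python3 -m crank '[[0,0,0,-8,55,0,0],[0,0,0,-18,110,0,0],[0,0,0,-30,165,0,0],[0,0,0,-40,215,10,0],[0,0,0,-40.6,228.7,30,0],[0,0,0,-40.6,228.7,47,0],[0,0,0,-40.6,228.7,56,0],[0,0,0,-40.6,228.7,56,0]]';python3 go.py -32 -131 78
```

```text
t: 14.3
position: [0.5172, -0.0567, 0.0811]
orientation: [[-0.996, -0.087, -0.001], [-0.087, 0.996, -0.0], [0.001, -0.0, -1.0]]
contact_force: [-0.0, 0.2, 0.3]
width: -0.001
t 14.3 stage [ -32.1 -130.3] z 81.1 F [-0.   0.2  0.3] w -0.001
yaw err deg -0.1
[-32.0, -131.0, 78.0] tool shift [-0.1 -0.7  3.1]
```

```bash
python3 -m crank '[[0,0,0,0,0,2,0],[0,0,0,0,0,3.7,0],[0,0,0,0,0,3.7,0]]';python3 go.py; python3 -m crank '[[0,0,0,0,3,3.7,0],[0,0,0,0,6,3.7,0],[0,0,0,0,9,3.7,0],[0,0,0,0,12,3.7,0],[0,0,0,0,15,3.7,0],[0,0,0,0,18,3.7,0],[0,0,0,0,19,3.7,0],[0,0,0,0,19,3.7,0]]'; python3 go.py
```

```text
t: 14.68
position: [0.5182, -0.0577, 0.0793]
orientation: [[-0.996, -0.087, 0.002], [-0.087, 0.996, -0.001], [-0.002, -0.001, -1.0]]
contact_force: [-3.1, -0.8, 7.9]
width: -0.001
t 14.675 stage [ -31.2 -131.3] z 79.3 F [-3.1 -0.8  7.9] w -0.001
yaw err deg -0.06
t: 15.68
position: [0.517, -0.0391, 0.0794]
orientation: [[-0.996, -0.088, 0.004], [-0.088, 0.996, -0.002], [-0.003, -0.002, -1.0]]
contact_force: [-9.1, -0.6, 29.8]
width: 0.001
t 15.675 stage [ -30.8 -112.7] z 79.4 F [-9.1 -0.6 29.8] w 0.001
yaw err deg -0.15
```

(I repeated the 3.7 mm press in the second call by mistake: 30 N at the fingertip, no harm seen.) I'll retreat and measure.

```bash
python3 -m crank '[[0,0,0,0,0,-10,0],[0,0,0,0,0,-40,0],[0,0,0,10,-30,-60,0],[0,0,0,30,-85,-60,0],[0,0,0,60,-135,-60,0],[0,0,0,90,-185,-60,0],[0,0,0,120,-235,-60,0],[0,0,0,150,-285,-60,0]]'
cat > meas.py <<'E'
from h import *
import sys
S=np.load('topS.npy'); c=shot('top'); d=shot('side')
a=rect(c,S,.022,(-85,-40,-80,0),10); e=rect(d,S,.022,(-85,-40,-80,0),10)
cv2.imwrite('pics/%s.png'%sys.argv[1],cv2.resize(np.vstack([a,e]),None,fx=.65,fy=.65))
for n,im in(('top',a),('side',e)):
    g=cv2.cvtColor(im,cv2.COLOR_BGR2GRAY)
    for x in(-46,-50,-54,-62,-64,-66,-68,-70,-72): print(n,x,g[int((-40-x)*10),240:600:10].astype(int))
E
python3 meas.py m2; python3 go.py
```

```text
t: 16.68
position: [0.3901, -0.3369, 0.1342]
orientation: [[-0.996, -0.086, 0.001], [-0.086, 0.996, -0.0], [-0.001, -0.0, -1.0]]
contact_force: [0.5, -1.2, -0.5]
width: 0.003
top -46 [194 194 194 194 194 194 194 192 189 185 180 178 184 194 207 218 226 232
 232 230 227 219 211 204 197 194 192 191 191 190 190 190 191 191 191 191]
top -50 [195 195 195 194 194 194 192 190 186 180 174 172 177 186 200 213 224 228
 227 226 221 213 204 197 194 193 191 191 191 190 190 190 191 191 192 192]
top -54 [195 194 194 193 193 193 192 191 188 183 179 176 176 185 197 211 222 227
 230 229 223 217 209 202 197 193 192 191 191 191 191 191 192 192 192 193]
top -62 [228 228 227 226 224 224 223 221 221 218 212 206 201 199 200 203 209 214
 217 222 225 227 228 228 228 227 226 225 224 224 225 226 228 229 230 230]
top -64 [231 229 227 226 224 223 222 218 214 206 198 190 180 176 173 174 179 185
 192 202 210 218 221 224 226 226 226 225 225 224 225 227 228 230 230 230]
top -66 [228 226 224 223 220 217 211 202 193 180 169 159 149 145 141 143 147 153
 161 173 185 198 206 212 218 220 221 220 219 218 219 220 223 225 226 
[... 1257 characters left out ...]
6 [185 175 163 153 145 138 128 120 116 113 110 108 109 110 115 119 124 130
 139 151 162 173 183 197 205 212 218 224 227 229 229 230 231 231 231 231]
side -68 [152 143 129 115 105  98  89  82  80  81  81  83  86  90  96 102 107 112
 120 131 140 147 156 169 178 185 192 201 207 211 214 216 218 220 220 221]
side -70 [135 123 108  94  84  77  71  66  65  66  70  73  77  81  87  94  99 103
 109 117 123 130 137 146 156 164 171 180 188 193 197 201 205 206 207 207]
side -72 [125 114 101  87  79  71  66  61  60  62  65  68  72  76  81  88  93  96
 101 108 115 121 127 136 145 151 158 165 173 179 182 186 190 191 191 191]
t 16.775 stage [-184.5 -400.4] z 133.8 F [ 0.2  0.1 -0.7] w -0.001
yaw err deg 0.37
```

View pics/m2.png

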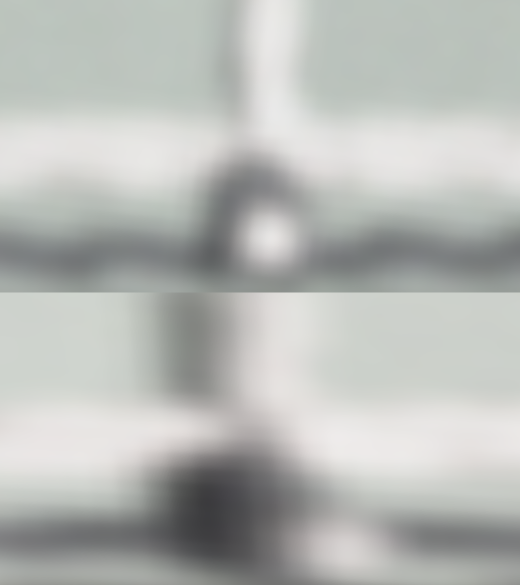

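The pointer arm (top half, column 265, raw y≈-41.5) now stands nearly over the gauge screw (column 268). The screw sits higher, so it should appear about 1.3 mm further right than it really is, which leaves about 1-2 mm. I'll refine this numerically against the first frame, where the pointer was at y=-66.

```bash
cat > m3.py <<'E'
from h import *
from scipy.optimize import brentq
S=np.load('topS.npy')
C={n:shot(n) for n in('top','side')}
def prof(n,im,x0,x1,z=.022):
    c=dict(C[n]);c['color']=im
    r=rect(c,S,z,(x0,x1,-90,10),10);return cv2.cvtColor(r,cv2.COLOR_BGR2GRAY).astype(float).mean(0)
y=10-np.arange(1000)/10
for n in('top','side'):
    f0=cv2.imread(f'pics/{n}0.png')[:,:,::-1].copy();f1=C[n]['color']
    a=prof(n,f0,-56,-48);b=prof(n,f1,-56,-48)
    t0=a[600:930]; best=[np.corrcoef(t0,b[600-k:930-k])[0,1] for k in range(150,400)]
    print(n,'travel',(150+np.argmax(best))/10,max(best).round(3))
    for nm,f in(('f0',f0),('f1',f1)):
        out=[]
        for x in np.arange(-83,-66,1.):
            p=prof(n,f,x-.5,x+.5);s=slice(440,660) if n=='side' else slice(440,600)
            w=np.clip(p[s]-np.percentile(p[s],55),0,None);i=np.argmax(p[s]);out.append((x,round(p[s][i]),round(y[s][i],1)))
        print(nm,out)
E
python3 m3.py
```

```text
top travel 24.9 0.985
f0 [(np.float64(-83.0), 142, np.float64(-49.2)), (np.float64(-82.0), 152, np.float64(-41.7)), (np.float64(-81.0), 167, np.float64(-41.6)), (np.float64(-80.0), 187, np.float64(-41.6)), (np.float64(-79.0), 205, np.float64(-41.5)), (np.float64(-78.0), 216, np.float64(-41.6)), (np.float64(-77.0), 224, np.float64(-41.8)), (np.float64(-76.0), 223, np.float64(-41.6)), (np.float64(-75.0), 214, np.float64(-41.7)), (np.float64(-74.0), 202, np.float64(-41.5)), (np.float64(-73.0), 184, np.float64(-41.8)), (np.float64(-72.0), 178, np.float64(-49.9)), (np.float64(-71.0), 182, np.float64(-49.9)), (np.float64(-70.0), 185, np.float64(-49.9)), (np.float64(-69.0), 192, np.float64(-49.9)), (np.float64(-68.0), 200, np.float64(-49.9)), (np.float64(-67.0), 208, np.float64(-49.9))]
f1 [(np.float64(-83.0), 146, np.float64(-49.2)), (np.float64(-82.0), 155, np.float64(-41.3)), (np.float64(-81.0), 171, np.float64(-41.6)), (np.float64(-80.0), 191, np.float64(-41.6)), (np.float64(-79.0), 209, np.float64(-41.7)), (np.float64(-78.0), 221, np.float64(-41.6)), (np.float64(-77.0), 228, np.float64
[... 1320 characters left out ...]
 204, np.float64(-54.1)), (np.float64(-81.0), 211, np.float64(-53.7)), (np.float64(-80.0), 211, np.float64(-53.3)), (np.float64(-79.0), 210, np.float64(-53.2)), (np.float64(-78.0), 206, np.float64(-53.0)), (np.float64(-77.0), 198, np.float64(-53.1)), (np.float64(-76.0), 190, np.float64(-53.1)), (np.float64(-75.0), 182, np.float64(-53.5)), (np.float64(-74.0), 179, np.float64(-55.7)), (np.float64(-73.0), 183, np.float64(-55.9)), (np.float64(-72.0), 189, np.float64(-55.9)), (np.float64(-71.0), 196, np.float64(-55.9)), (np.float64(-70.0), 204, np.float64(-55.9)), (np.float64(-69.0), 210, np.float64(-55.9)), (np.float64(-68.0), 219, np.float64(-55.9)), (np.float64(-67.0), 226, np.float64(-55.7))]
```

```bash
python3 -m crank '[[0,0,0,-60,45,0,0],[0,0,0,-112,95,0,0],[0,0,0,-112,95,0,0]]'; cat > m4.py <<'E'
from h import *
S=np.load('topS.npy')
for n in ('top','side'):
    c=shot(n)
    a=rect(c,S,.022,(-85,-40,-80,0),10);g=cv2.cvtColor(a,cv2.COLOR_BGR2GRAY)
    if n=='top': cv2.imwrite('pics/m4.png',a)
    for x in(-46,-50,-54,-58,-60,-62,-64,-66,-68,-70,-72): print(n,x,g[int((-40-x)*10),250:600:10].astype(int))
E
python3 m4.py; python3 go.py -32 -131 81
```

```text
t: 17.25
position: [0.4969, -0.2275, 0.1341]
orientation: [[-0.996, -0.091, 0.001], [-0.091, 0.996, -0.0], [-0.001, -0.0, -1.0]]
contact_force: [-0.1, -0.7, -0.5]
width: 0.004
top -46 [ 97  97  97  97  97  97  97  97  97  99 101 104 107 111 114 116 117 117
 115 112 107 104 101  98  98  97  96  95  95  96  96  96  96  96  96]
top -50 [ 97  98  98  98  98  97  97  97  98  99 101 104 106 110 113 115 116 115
 113 110 106 102  98  96  95  95  96  96  95  95  95  96  96  97  97]
top -54 [ 97  97  97  96  96  96  96  96  96  97  99 100 104 107 110 113 115 115
 113 109 106 103 100  98  96  95  95  95  96  96  96  95  96  96  96]
top -58 [104 104 103 103 101 102 102 102 102 103 104 106 108 110 112 114 115 115
 114 113 111 109 107 105 104 103 103 101 101 101 102 103 103 104 104]
top -60 [109 109 108 107 107 107 106 107 107 107 109 110 110 111 112 113 114 115
 114 114 113 112 112 111 110 109 107 106 106 107 108 109 109 110 110]
top -62 [113 111 110 109 109 109 110 111 111 111 111 110 109 107 106 106 106 108
 109 110 111 112 113 113 112 111 110 110 110 111 112 113 114 114 114]
top -64 [115 114 1
[... 1739 characters left out ...]
6 116 117 116 116 116 117]
side -66 [104 102 100  97  95  91  87  84  80  76  72  69  66  65  64  64  65  67
  71  75  80  84  91  95  99 103 106 108 110 110 111 112 111 112 113]
side -68 [ 90  87  83  81  78  74  71  69  68  65  62  60  59  58  57  57  57  59
  62  65  68  73  78  82  85  89  93  96  98  99 101 102 103 103 105]
side -70 [78 74 69 66 64 61 59 58 57 56 55 55 55 55 55 55 56 57 60 61 63 66 70 74
 77 79 83 86 89 90 92 94 95 96 98]
side -72 [68 65 62 60 57 55 54 53 54 54 55 56 57 58 60 62 62 64 66 69 71 72 75 78
 79 80 83 85 87 88 89 90 91 91 92]
t 17.35 stage [ -67.7 -299.3] z 133.8 F [-0.6 -0.4  0.2] w 0.001
yaw err deg -0.33
[-32.0, -131.0, 81.0] tool shift [-36.7 168.1  52.9]
```

With the arm's shadow over the gauge there are no directional shadows. The gauge is still ahead of the pointer by 0.95 mm (top wedge), 0.8 mm (top screw) and 1.1 mm (side). I'll add about 0.9 mm of jaw travel, which is about 3.2 mm at the rim.

```bash
python3 -m crank '[[0,0,0.3,-12,55,0,0],[0,0,0.3,-24,110,0,0],[0,0,0.3,-36.7,160,10,0],[0,0,0.3,-36.7,178,30,0],[0,0,0.3,-36.7,178,45,0],[0,0,0.3,-36.7,178,52,0],[0,0,0.3,-36.7,178,52,0]]';python3 go.py -32 -120 79
```

```text
t: 18.23
position: [0.5153, -0.0513, 0.0816]
orientation: [[-0.997, -0.08, -0.001], [-0.08, 0.997, -0.0], [0.001, -0.0, -1.0]]
contact_force: [0.6, -1.1, 0.1]
width: -0.003
t 18.225 stage [ -33.6 -124.7] z 81.6 F [ 0.6 -1.1  0.1] w -0.003
yaw err deg 0.34
[-32.0, -120.0, 79.0] tool shift [-1.5  4.7  2.6]
```

```bash
python3 -m crank '[[0,0,0,0,0,2,0],[0,0,0,0,0,4,0],[0,0,0,0,0,4,0],[0,0,0,0,0,4,0]]';python3 go.py; python3 -m crank '[[0,0,0,0,1,0,0],[0,0,0,0,2,0,0],[0,0,0,0,3.2,0,0],[0,0,0,0,3.2,0,0]]'; python3 go.py; python3 -m crank '[[0,0,0,0,0,-4,0],[0,0,0,0,0,-30,0],[0,0,0,12,-50,-53,0],[0,0,0,24,-110,-53,0],[0,0,0,36,-160,-53,0],[0,0,0,36,-185,-53,0],[0,0,0,36,-185,-53,0]]'; python3 go.py -68 -300 134; python3 m4.py
```

```text
t: 18.73
position: [0.5162, -0.0509, 0.0799]
orientation: [[-0.997, -0.081, 0.002], [-0.081, 0.997, -0.001], [-0.002, -0.001, -1.0]]
contact_force: [-3.2, -0.8, 8.8]
width: -0.001
t 18.725 stage [ -32.6 -124.4] z 79.9 F [-3.2 -0.8  8.8] w -0.001
yaw err deg 0.23
t: 19.23
position: [0.516, -0.0478, 0.0799]
orientation: [[-0.997, -0.081, 0.002], [-0.081, 0.997, -0.001], [-0.002, -0.001, -1.0]]
contact_force: [-2.8, -1.1, 8.7]
width: 0.0
t 19.225 stage [ -32.6 -121.3] z 79.9 F [-2.8 -1.1  8.7] w 0.0
yaw err deg 0.23
t: 20.1
position: [0.4943, -0.2361, 0.1308]
orientation: [[-0.997, -0.078, 0.0], [-0.078, 0.997, 0.0], [-0.0, 0.0, -1.0]]
contact_force: [-1.0, 0.1, 0.0]
width: 0.002
t 20.1 stage [ -70.3 -307. ] z 130.8 F [-1.   0.1  0. ] w 0.002
yaw err deg 0.45
[-68.0, -300.0, 134.0] tool shift [-2.2  7.  -3.2]
top -46 [ 98  98  98  98  98  98  98  98  98  99  99 102 105 110 114 116 117 116
 113 110 106 103 100  98  97  97  96  96  96  96  96  96  97  97  97]
top -50 [ 98  98  97  97  98  98  98  97  98  99 102 106 110 114 117 119 119 118
 115 112 107 104 101  98  97  96  96  96  96  96  
[... 2245 characters left out ...]
6 115 115]
side -64 [112 110 109 108 105 102  98  95  92  87  83  81  79  77  76  76  78  82
  85  89  93  98 104 107 110 112 115 116 116 116 116 117 116 116 116]
side -66 [104 102 100  97  95  91  87  83  80  77  72  69  66  65  64  64  65  68
  72  76  81  85  92  96  99 103 106 108 109 110 111 111 112 112 112]
side -68 [ 91  88  84  81  79  75  72  70  68  65  62  60  58  57  57  57  59  61
  64  66  69  73  78  82  85  88  93  96  99 100 102 103 104 103 103]
side -70 [77 73 69 66 65 62 60 58 57 56 55 54 54 55 55 55 56 57 60 61 63 66 70 74
 77 80 84 87 89 91 92 94 95 95 95]
side -72 [67 64 61 59 57 55 54 53 53 54 54 54 55 56 58 61 63 65 67 70 71 72 75 78
 80 82 85 87 88 88 89 89 90 90 90]
```

The jaw has now travelled about 25.7 mm (pointer at -40.3). The gauge comes out at -40.0 to -40.3 from the top wedge, block and screw estimates, so the points agree within measurement noise. I'll back away and use the last view to check the whole stage.

```bash
python3 -m crank '[[0,0,0,40,-40,-20,0],[0,0,0,80,-80,-40,0],[0,0,0,110,-120,-60,0],[0,0,0,130,-170,-60,0],[0,0,0,130,-220,-60,0],[0,0,0,130,-220,-60,0]]' | head -2; python3 m3.py | grep travel; python3 - <<'E'
from h import *
S=np.load('topS.npy');c=shot('top')
r=rect(c,S,.022,(-85,60,-80,110),4);cv2.imwrite('pics/fin.png',r)
p=rect(c,S,.031,(-45,60,-30,72),4);hsv=cv2.cvtColor(p,cv2.COLOR_BGR2HSV)
m=cv2.inRange(hsv,(8,90,120),(28,255,255))
for y in(0,10,20,30,40): 
    k=np.where(m[:,int((72-y)*4)])[0];print('piece y',y,'x far',60-k.min()/4,'near',60-k.max()/4)
E
```

```text
t: 20.95
position: [0.3831, -0.4657, 0.1901]
top travel 25.9 0.995
side travel 25.7 0.995
piece y 0 x far 48.5 near -30.0
piece y 10 x far 48.0 near -30.25
piece y 20 x far 48.5 near -30.0
piece y 30 x far 48.75 near -30.5
piece y 40 x far 48.5 near -30.0
```

View pics/fin.png

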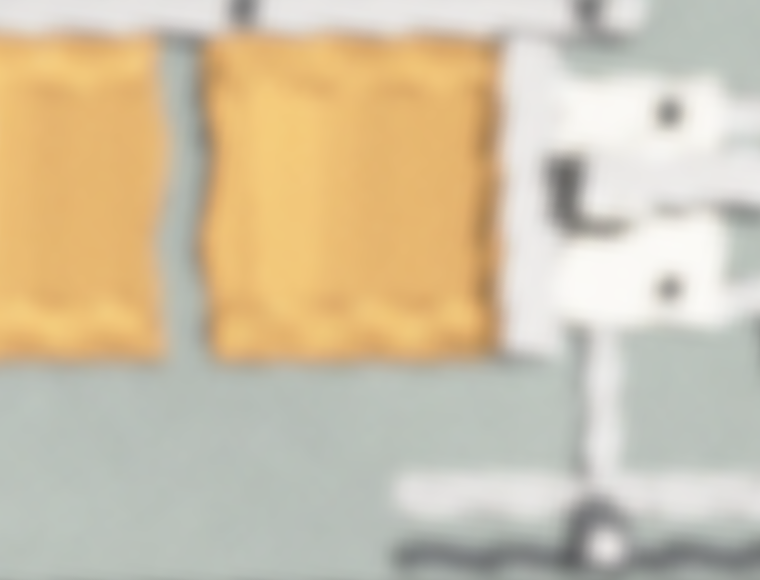

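The final view shows the piece flat along the fence (far edge even at v≈37, level with the fixed half) and tight on the jaw at u≈500. The pointer arm (u≈600) stands on the gauge tip (u≈598, v≈500).

```bash
python3 -c "
from bench import bot
print(bot.job_done())"
```

```text
the job is handed in; nothing more can be done
None
```

I pushed the loose half flat against the fence with shut fingertips, up to about 8 N. I then rolled the wheel in four long strokes and one short one until the pointer stood at the gauge. The job was handed in at about 21 s, with the arm clear of the stage.

**Checks that agreed**
- **Piece on the fence:** its near edge is at stage x -30.0 to -30.5 mm along its length, where -30 is expected, so it lies straight along the fence. In the last picture it also lies against the jaw face.
- **Jaw travel:** the top camera gave 25.9 mm and the side camera 25.7 mm, which puts the pointer at about y -40.2 mm.
- **Gauge:** the top-view wedge and screw put its tip at about y -40.2 to -40.4 mm, level with the pointer.

**Checks that disagreed**
- **Pointer gap:** the edges of the gauge block, and the coarser side view, suggested the pointer could still be 0.4 to 0.9 mm short. I trusted the top view and stopped there, because the jaw cannot pull the piece back.
- **Press force:** in one stroke I pressed the wheel with about 30 N at the fingertip by mistake. I saw no effect from it.

The gauge screw had not moved when I compared it with the first picture, after the main strokes. I never touched the bystander items, but I did not check them against the first picture.

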